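# Start a wash cycle for a trumpet valve

### The arm

A 6-joint arm with a two-finger parallel gripper is mounted at the origin on the work surface. World frame = base frame: x ahead of the robot, y to its left, z up, the work surface at z = 0. Lengths are in m, angles in rad, forces in N, time in s.
With the tool pointing down it reaches from about 0.275 to 0.725 m from the base axis. Payload 5.6 kg.
Tool frame: the origin (TCP) lies at the very end of the fingers, on their centre line; the grasp point (between the pads) lies 19 mm behind it; z points along the fingers, y is the line along which they close (so a half turn about z gives the same grasp; the last joint's range is limited). The gripper opens to 85 mm and grips with 20 to 120 N. Pads are 22 mm wide; open, the fingers measure 114 mm over their backs; the gripper's body (76 mm by 85 mm) begins 54 mm behind the grasp point. The pads swing forward as they close: fully open they stand 13 mm farther back than shut.
Start: joints at [1.425, 0.255, 0.108, 0, -1.424, -0.285], TCP at [0.23, 0.5, 0.231] pointing down, gripper open.
Joint ranges: [-2.95, 2.95], [-1.21, 1.97], [-1.09, 1.5], [-2.87, 1.71], [-2.94, -0.07], [-3.05, 3.05]. Speed limits (rad/s): [2.57, 2.57, 3.14, 3.14, 3.14, 3.14].

### API

Orientations are given as a rotation vector (axis times angle).
In Python, from workcell import env gives the robot as it stands.
- The arm moves only by the shell command python3 -m handwheel 'ROWS' [FORCE]. ROWS is JSON, a list of rows, each an object of numbers: "claw": the finger opening in mm, from 0 to 85.4; "tx", "ty", "tz": the shift along the world's x, y, z each as a share of 80 mm, from -1 to 1; "wx", "wy", "wz": the turn, a rotation vector about the world's x, y, z each as a share of 30 degrees, from -1 to 1. In form: [{"claw": .., "tx": .., "ty": .., "tz": .., "wx": .., "wy": .., "wz": ..}, ...]. A call has 1 to 12 rows; each row shifts and turns the commanded pose from where the row before left it; what a row does not reach is not made up. A row lasts 1/12 s, in which the tool goes at most 41.7 mm and 7.16 degrees, less where a joint would pass 70% of its speed; a pose out of reach is approached as far as the arm can. A call with a number of a shift or a turn outside -1 to 1 is refused whole. A call with a gripper value outside its range is refused whole. The fingers move at their own pace and stop on an object; FORCE is the grip in N (left out, the last holds). Time passes only in rows, so rows that do not move let the fingers close. It gives the time, the measured TCP pose, the force, the opening and the grip force at its end, in the units of the state.
- env.state(): the state, without advancing time (a new reading comes with each control period).
- env.get_image(name): name is "scene" or "top" or "wrist"; returns the picture (400x640x3 uint8, blue, green, red); there is no depth.
- env.camera_model(name): a dict with "fov_y" (degrees; the focal length in pixels is half the picture's height over the tangent of half this angle, whatever the lens; pixels are square), "cx", "cy" (the principal point, pixels), "R" (3x3) and "t" (3): a world point X has camera coordinates R X + t. Camera axes: x right, y down, z forward; pixel columns grow to the right and rows downward; lengths in m; the calibration is good to about 2 mm. A picture is of the moment at which its call begins: read the wrist's pose just before it. camera_model takes no time and is no camera call; for the wrist camera it gives the pose at the moment of the call.
- env.close_job(): hands the job in; it is judged then, once.
The state is a dict: "time": time; "q": joint angles; "qd": joint speeds; "effort": joint torques, N m; "tool_pos": TCP position; "tool_rot": TCP orientation; "wrist_force": force on the tool from outside, world axes, zero at the start; "moment": the same for the moment, N m; "gripper_width": finger opening in m; "finger_force": force on a finger pad.
Only numpy, scipy, OpenCV 4.12 (cv2) and the standard library are available. Lean on these libraries where they do the work, as an engineer would, in place of code of your own. Each camera call takes 0.05 s, during which the arm holds its last target. There are 200 camera calls.

### The job

Stand the brass valve upright on the floor of the parts washer's bath, beside the ferrule already there, and let go of it; then slide the flat cover fully home over the bath, and only then turn the selector dial so that it clicks into the notch at the green mark. Leave the ferrule and everything else on the bench standing where it is.

Things in the scene. Friction and masses are not known exactly. Their poses are not given: they have to be found in the camera images.
- washer: Parts washer, a fixed grey bench machine on a blue base, 300 (x) by 320 (y) mm, flat deck 105 mm high. Origin: centre of its underside; x to its back, y to its left seen from the robot. An open bath lies front left in the deck. From x = 45 mm back a panel slopes up at 35 degrees to 173 mm height, facing the robot. Two guide rails 6 mm high run along y on the deck at x = -143 and +41 mm.
- bath (a point): Centre of the flat floor of the washer's open rectangular bath, 40 mm above the bench; axes as the washer's. The bath is 150 (x) by 120 (y) mm inside with sheer walls at x = +-75 and y = +-60 mm from here; the deck is 65 mm above here.
- cover (a joint): The bath's flat aluminium sliding cover, 175 (x) by 135 (y) by 5 mm, on the deck. 0 m: fully open, right of the bath; 0.145 m: fully home over it. It slides to the washer's +y (left seen from the robot) as the value grows, stays where it is left and needs about 2 N.
- cover_handle (a point): Middle of the cover's blue handle, an upright bar in the middle of the cover: 60 mm long along x, 12 mm thick along y (grip it across that), standing 22 mm above the plate. This point is 11 mm below its top and 16 mm above the cover's underside. Axes as the washer's.
- dial (a joint): The selector dial on the black square of the sloped panel, in rad: 0 with its pointer straight up the slope, growing clockwise as the robot sees it (to the right), limits -1.42 to 1.42. It clicks into seven notches 25 degrees apart (0, +-0.436, +-0.873, +-1.309) and springs to the nearest; turning takes about 0.05 N m.
- dial_grip (a point): Grip point on the dial's axis, 27 mm out from the panel and 11 mm below the top of its white bar: 14 mm thick (local y, grip across that), 44 mm long (local x), 30 mm tall, on a grey disc 42 mm across. Local z: the dial's axis, square to the panel, leaning 35 degrees from vertical towards the robot; local x: along the bar to its red pointer end, turning with the dial.
- dial_pointer (a point): The point that the dial's pointer shows: on the panel, 40 mm from the dial's axis along local x, on the circle of the marks. It turns with the dial.
- mark_green: Centre of the green round mark, 13 mm across, flat on the panel, 40 mm from the dial's axis, at one of the notches two steps either left or right of the top (joint dial -0.873 or +0.873); it swaps with the red mark. Axes as the washer's.
- mark_red: Centre of the red round mark, like the green one, at the other of those two notches.
- valve: The brass valve to be cleaned, standing upright on the bench to the left or right of the washer: a cylinder 26 mm across and 46 mm high, with a thin neck and a 20 mm finger button above, 58 mm in all, 60 to 130 g. Origin: centre of its underside, z up its axis.
- valve_steel: A dark steel valve of the same shape, on the other side of the washer; not wanted. Origin: centre of its underside.
- ferrule: A steel tube standing upright on the floor of the bath, anywhere in it: 28 mm across, 34 mm high. Origin: centre of its underside.
- oil_bottle: White oil bottle with a black cap, standing on the bench to the left: 42 mm across, 110 mm high. Origin: centre of its underside.
- mouthpiece: Brass mouthpiece standing on its cup on the bench to the left: 27 mm across at the foot, 11 mm shank, 85 mm high. Origin: centre of its underside.
- jar: Amber glass jar with a steel lid on the bench to the right: 58 mm across, 75 mm high. Origin: centre of its underside.
- torch: Black hand torch with a steel head standing on a round steel foot 84 mm across, 170 mm high, on the bench to the far right. Origin: centre of its underside.
- pliers: Pliers with yellow handles lying flat on the bench to the right: 165 mm long along their x, 55 mm wide, 11 mm high. Origin: about the middle, on the bench.

How it is judged:
By the outcome, as a careful person would: the job done as asked, in the order asked, and still so for the second after the job is handed in, with the robot touching nothing.
It also fails if it takes over 67 s, if anything falls off the work surface, if the arm or the gripper's body presses on something with over 40 N, if the wrist force passes 120 N, or if a joint passes its speed limit or range.

## Working session

There is one attempt and no reset: what is moved stays moved. The work goes in short steps, Python scripts to look and compute and a shell command to move; the robot and the scene stay as the last step left them, time stands still between calls to the robot, and variables do not carry over. Pictures are saved under pics/ and viewed, at most 10 in all, crops included, and the job is handed in when it is done.

```bash
mkdir -p pics; python3 - <<'E'
from workcell import env
import cv2,numpy as np
for n in("scene","top"):
    cv2.imwrite(f"pics/{n}0.png",env.get_image(n)); m=env.camera_model(n); print(n,{k:np.round(v,4).tolist() for k,v in m.items() if not isinstance(v,str)}, [v for v in m.values() if isinstance(v,str)])
print(env.state())
E
```

```text
scene {'fov_y': 46.9204, 'cx': 318.3207, 'cy': 207.9531, 'R': [[0.438, 0.899, 0.0022], [0.6802, -0.3298, -0.6546], [-0.5878, 0.2882, -0.7559]], 't': [-0.2525, -0.3035, 1.6935]} []
top {'fov_y': 44.2086, 'cx': 314.4691, 'cy': 207.6921, 'R': [[-0.0193, -0.9998, -0.0039], [-0.9965, 0.0196, -0.0813], [0.0813, 0.0023, -0.9967]], 't': [0.0056, 0.5648, 1.6709]} []
{'time': 0.1, 'q': array([ 1.42457567e+00,  2.55664893e-01,  1.07090649e-01, -4.13179717e-04,
       -1.42388846e+00, -2.84576129e-01]), 'qd': array([-0.00181333, -0.00130919,  0.00209869,  0.00075705,  0.00129451,
        0.00036333]), 'effort': array([-2.12585648e-03, -3.87602019e+01,  2.38474166e+01,  5.37788719e+00,
       -3.85319756e-03, -8.93164156e-07]), 'tool_pos': array([0.2294556 , 0.4993477 , 0.23048256]), 'tool_rot': array([ 3.06732259e+00, -6.71205355e-01, -4.59237760e-04]), 'wrist_force': array([-0.45828961,  0.01584046,  0.52103463]), 'moment': array([-0.0002358 , -0.00787006,  0.05834669]), 'finger_force': 0.0, 'gripper_width': 0.08514471733125074}
```

View pics/scene0.png

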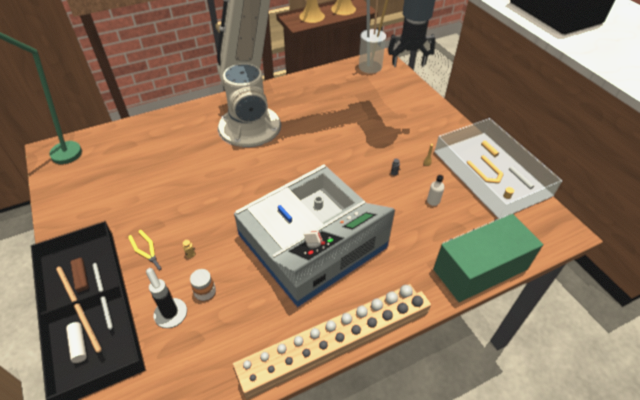

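View pics/top0.png

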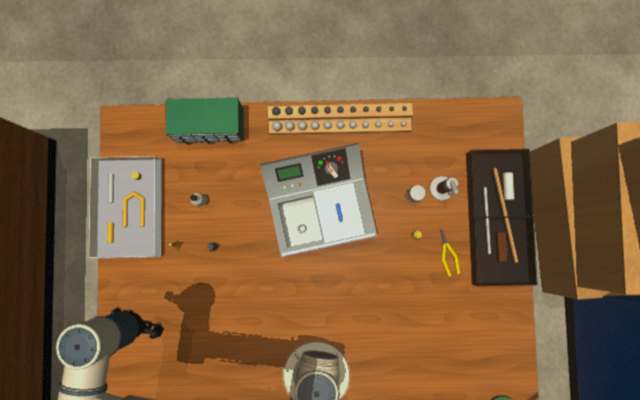

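The scene view shows the washer in the middle, and the scene camera faces back towards the robot. In the top view the brass valve is at (418,234), the steel one at (212,246), the ferrule at (302,228), the cover handle at (339,212) and the dial at about (331,170). I'll zoom in on the top view and measure.

```bash
cat > h.py <<'E'
from workcell import env
import cv2,numpy as np
from scipy.spatial.transform import Rotation as Rn
def ray(m,u,v):
    f=200/np.tan(np.radians(m["fov_y"]/2)); R=np.array(m["R"]);t=np.array(m["t"])
    return -R.T@t, R.T@np.array([(u-m["cx"])/f,(v-m["cy"])/f,1])
def onz(m,u,v,z):
    c,d=ray(m,u,v); return c+d*(z-c[2])/d[2]
def proj(m,X):
    f=200/np.tan(np.radians(m["fov_y"]/2)); p=np.array(m["R"])@np.array(X)+np.array(m["t"])
    return np.array([m["cx"],m["cy"]])+f*p[:2]/p[2]
def blobs(im,lo,hi,amin=4):
    k=cv2.inRange(cv2.cvtColor(im,cv2.COLOR_BGR2HSV),np.array(lo),np.array(hi))
    n,_,s,c=cv2.connectedComponentsWithStats(k)
    return [(np.round(c[i],1).tolist(),s[i].tolist()) for i in range(1,n) if s[i][4]>=amin]
E
python3 - <<'E'
from h import *
im=cv2.imread("pics/top0.png"); m=env.camera_model("top")
cv2.imwrite("pics/crop0.png",cv2.resize(im[140:262,255:430],None,fx=4.5,fy=4.5,interpolation=cv2.INTER_CUBIC))
roi=np.zeros_like(im); roi[140:262,255:430]=im[140:262,255:430]
for n,lo,hi in(("blue",(105,150,80),(130,255,255)),("green",(45,120,80),(80,255,255)),("red",(0,150,100),(4,255,255)),("brass",(18,120,100),(32,255,255))):
    print(n,blobs(roi,lo,hi))
h=[b for b in blobs(roi,(105,150,80),(130,255,255))]
print("valve58",onz(m,418,234,.055))
E
```

```text
blue [([338.9, 212.0], [337, 205, 5, 15, 28])]
green [([320.0, 162.0], [318, 160, 5, 5, 21])]
red [([338.8, 158.0], [337, 156, 5, 5, 21]), ([326.3, 162.0], [325, 161, 3, 3, 7])]
brass [([417.0, 234.0], [413, 230, 9, 9, 66])]
valve58 [ 0.46677825 -0.35130162  0.055     ]
```

View pics/crop0.png

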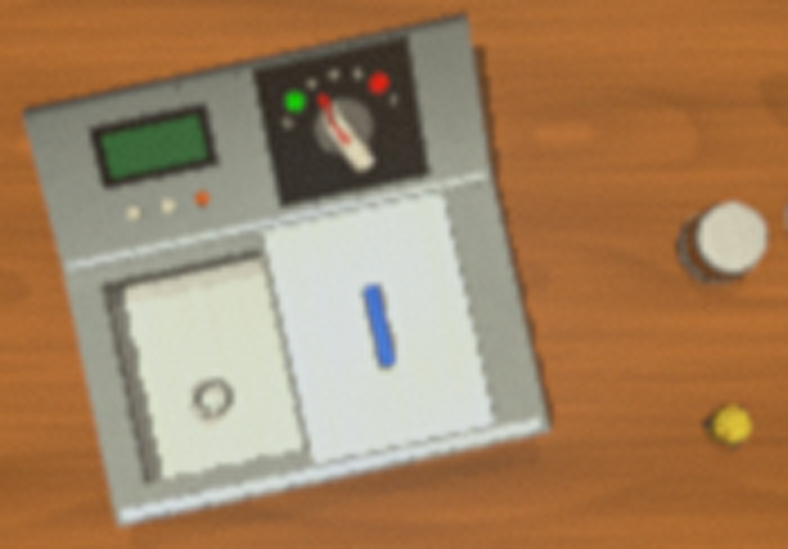

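```bash
python3 - <<'E'
from h import *
m=env.camera_model("top")
P=lambda x,y,z: onz(m,255+x/4.5,140+y/4.5,z)
fl,fr,tl,tr=P(120,520,.105),P(548,428,.105),P(25,110,.173),P(466,15,.173)
for a in(fl,fr,tl,tr): print(a.round(4))
print("yaw from edges",[np.degrees(np.arctan2(v[1],v[0])).round(2) for v in((fl-fr)[[1,0]]*[1,-1],(tl-tr)[[1,0]]*[1,-1],tl-fl,tr-fr)])
print("ctr",((fl+fr+tl+tr)/4).round(4), "lens", np.linalg.norm(fl-fr),np.linalg.norm((tl-fl)[:2]))
print("ferr",P(212,398,.074),"handle",P(379,326,.132))
E
python3 -m handwheel '[{"claw":85,"tx":0.2,"ty":-0.45,"tz":0.1},{"tx":0.2,"ty":-0.45,"tz":0.1},{"tx":0.2,"ty":-0.45,"tz":0.1},{"tx":0.2,"ty":-0.45,"tz":0.1},{"tx":0.2,"ty":-0.45,"tz":0.1},{"tx":0.2,"ty":-0.45,"tz":0.1},{"tx":0.2,"ty":-0.45,"tz":0.1},{"tx":0.2,"ty":-0.45,"tz":0.1},{"tx":0.2,"ty":-0.45,"tz":0.1},{"tx":0.2,"ty":-0.45,"tz":0.1},{"tx":0.2,"ty":-0.45,"tz":0.1},{"tx":0.2,"ty":-0.45,"tz":0.1}]' 30
```

```text
[0.4043 0.1039 0.105 ]
[ 0.4646 -0.2067  0.105 ]
[0.6929 0.1618 0.173 ]
[ 0.7543 -0.1493  0.173 ]
yaw from edges [np.float64(10.99), np.float64(11.16), np.float64(11.34), np.float64(11.21)]
ctr [ 0.579  -0.0226  0.139 ] lens 0.31646620016278426 0.29441078912199503
ferr [0.49223965 0.03688106 0.074     ] handle [ 0.53902967 -0.08493385  0.132     ]validation failed for argument at $[0]...
```

```bash
python3 -m handwheel '[{"claw":85,"tx":0.2,"ty":-0.45,"tz":0.1,"wx":0,"wy":0,"wz":0},{"claw":85,"tx":0.2,"ty":-0.45,"tz":0.1,"wx":0,"wy":0,"wz":0}]' 30
```

```text
time: 0.27
tool_pos: [0.2611, 0.4272, 0.2455]
tool_rot: [3.066, -0.667, -0.001]
wrist_force: [0.7, 0.4, 0.8]
gripper_width: 0.0845
finger_force: 0.0
```

```bash
python3 -m handwheel '[{"claw":85,"tx":0.2,"ty":-0.45,"tz":0.1,"wx":0,"wy":0,"wz":0.2},{"claw":85,"tx":0.2,"ty":-0.45,"tz":0.1,"wx":0,"wy":0,"wz":0.2},{"claw":85,"tx":0.2,"ty":-0.45,"tz":0.1,"wx":0,"wy":0,"wz":0.2},{"claw":85,"tx":0.2,"ty":-0.45,"tz":0.1,"wx":0,"wy":0,"wz":0.2},{"claw":85,"tx":0.2,"ty":-0.45,"tz":0.1,"wx":0,"wy":0,"wz":0.2},{"claw":85,"tx":0.2,"ty":-0.45,"tz":0.1,"wx":0,"wy":0,"wz":0.2},{"claw":85,"tx":0.2,"ty":-0.45,"tz":0.1,"wx":0,"wy":0,"wz":0},{"claw":85,"tx":0.2,"ty":-0.45,"tz":0.1,"wx":0,"wy":0,"wz":0},{"claw":85,"tx":0.2,"ty":-0.45,"tz":0.1,"wx":0,"wy":0,"wz":0},{"claw":85,"tx":0.2,"ty":-0.45,"tz":0.1,"wx":0,"wy":0,"wz":0},{"claw":85,"tx":0.1,"ty":0,"tz":0,"wx":0,"wy":0,"wz":0},{"claw":85,"tx":0,"ty":0,"tz":0,"wx":0,"wy":0,"wz":0}]' 30
python3 - <<'E'
from h import *
m=env.camera_model("wrist"); im=env.get_image("wrist"); cv2.imwrite("pics/w1.png",im)
s=env.state(); print(s["time"],s["q"].round(3),s["tool_pos"].round(4),Rn.from_rotvec(s["tool_rot"]).as_matrix().round(3).tolist())
R=np.array(m["R"]);print(m["fov_y"],m["cx"],m["cy"],R.round(3).tolist(),(-R.T@m["t"]).round(4))
E
```

```text
time: 1.27
tool_pos: [0.4299, 0.068, 0.3265]
tool_rot: [3.128, 0.294, -0.001]
wrist_force: [-0.7, 1.4, -0.4]
gripper_width: 0.0851
finger_force: 0.0
1.3167 [ 5.220e-01  1.200e-02  6.100e-02 -1.000e-03 -1.621e+00  1.238e+00] [0.4291 0.069  0.3262] [[0.982, 0.188, -0.001], [0.188, -0.982, -0.0], [-0.001, -0.0, -1.0]]
69.82788879278921 321.08346328560685 203.41881059817013 [[0.186, -0.982, 0.0], [-0.939, -0.178, 0.295], [-0.29, -0.055, -0.955]] [0.5033 0.0816 0.4682]
```

View pics/w1.png

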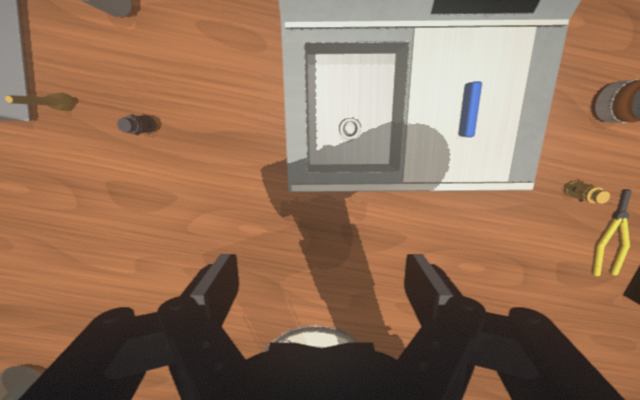

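The wrist view shows the washer's front edge at row ~188 (columns 289–533), with the bath opening at (306–408, 44–172). The ferrule rim is at (350,127), the handle at (470,109), and the brass valve at (575,190) with its button at (598,197).

```bash
python3 - <<'E'
from h import *
m=env.camera_model("wrist"); im=cv2.imread("pics/w1.png")
for n,(u,v,z) in dict(fl=(289,190,.105),fr=(533,187,.105),b_fl=(306,172,.105),b_bl=(306,44,.105),b_br=(408,44,.105),b_fr=(405,171,.105),ferr=(350,127,.074)).items(): print(n,onz(m,u,v,z).round(4))
roi=im.copy(); roi[:,:430]=0
print(blobs(roi,(105,150,80),(130,255,255),30)); b=blobs(roi,(105,150,80),(130,255,255),100)[0][0]; print("handle",onz(m,*b,.128).round(4))
k=cv2.inRange(cv2.cvtColor(im,cv2.COLOR_BGR2HSV),np.array((105,150,80)),np.array((130,255,255)));pts=np.argwhere(k)[:,::-1]
w=np.array([onz(m,*p,.128)[:2] for p in pts]); c=w-w.mean(0); u,s,vt=np.linalg.svd(c,full_matrices=False); print("handle dir",np.degrees(np.arctan2(vt[0,1],vt[0,0])))
roi[:150]=0;roi[215:]=0;roi[:,:555]=0
br=blobs(roi,(16,100,140),(32,255,255),20);print(br); 
c=cv2.resize(im[165:225,555:640],None,fx=6,fy=6,interpolation=cv2.INTER_CUBIC);cv2.imwrite("pics/vz.png",c)
for b in br: print("btn",onz(m,*b[0],.058).round(4))
E
```

```text
fl [0.4023 0.1063 0.105 ]
fr [ 0.4661 -0.2052  0.105 ]
b_fl [0.4299 0.0886 0.105 ]
b_bl [0.5743 0.114  0.105 ]
b_br [0.596  0.0007 0.105 ]
b_fr [ 0.4551 -0.0357  0.105 ]
ferr [0.4944 0.0421 0.074 ]
[]Traceback (most recent call last):
  File "<stdin>", line 5, in <module>
IndexError: list index out of range
```

```bash
python3 -m handwheel '[{"claw":85,"tx":0,"ty":-0.5,"tz":0,"wx":0,"wy":0,"wz":0},{"claw":85,"tx":0,"ty":-0.5,"tz":0,"wx":0,"wy":0,"wz":0},{"claw":85,"tx":0,"ty":-0.5,"tz":0,"wx":0,"wy":0,"wz":0},{"claw":85,"tx":0,"ty":-0.5,"tz":0,"wx":0,"wy":0,"wz":0},{"claw":85,"tx":0,"ty":-0.5,"tz":0,"wx":0,"wy":0,"wz":0},{"claw":85,"tx":0,"ty":-0.5,"tz":0,"wx":0,"wy":0,"wz":0},{"claw":85,"tx":0,"ty":-0.5,"tz":0,"wx":0,"wy":0,"wz":0},{"claw":85,"tx":-0.2,"ty":-0.5,"tz":-0.1,"wx":0,"wy":0,"wz":0},{"claw":85,"tx":-0.2,"ty":-0.5,"tz":-0.2,"wx":0,"wy":0,"wz":0},{"claw":85,"tx":-0.1,"ty":-0.2,"tz":-0.1,"wx":0,"wy":0,"wz":0},{"claw":85,"tx":0,"ty":0,"tz":0,"wx":0,"wy":0,"wz":0}]' 30
python3 - <<'E'
from h import *
m=env.camera_model("wrist"); im=env.get_image("wrist"); cv2.imwrite("pics/w2.png",im)
s=env.state(); print(s["time"],s["q"].round(3),s["tool_pos"].round(4)); print(blobs(im,(16,100,140),(32,255,255),60)); print([proj(m,(.467,-.351,z)).round(0) for z in (0,.046,.058)])
E
```

```text
time: 2.23
tool_pos: [0.3893, -0.3013, 0.294]
tool_rot: [-3.125, -0.298, 0.007]
wrist_force: [0.1, 0.6, -1.0]
gripper_width: 0.0853
finger_force: 0.0
2.2833 [-3.380e-01  1.310e-01  1.140e-01 -1.000e-03 -1.557e+00  2.099e+00] [ 0.3903 -0.3004  0.2951]
[([371.5, 120.2], [362, 111, 20, 20, 290]), ([414.9, 194.0], [407, 157, 21, 71, 532]), ([436.1, 192.3], [430, 157, 15, 70, 574])]
[array([365., 120.]), array([370., 120.]), array([372., 121.])]
```

View pics/w2.png

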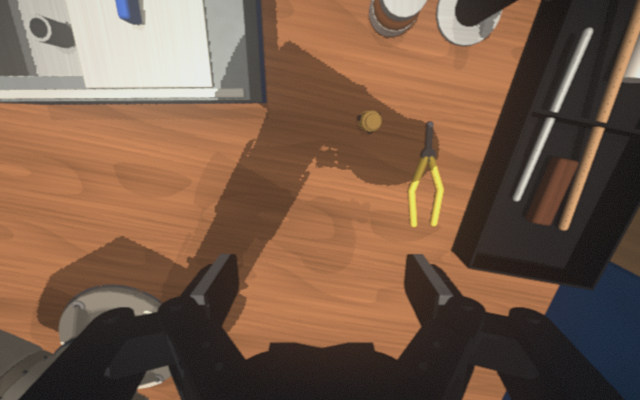

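The brass valve's button is at (371.5,120), within 1 px of the top-view estimate, and the pliers and jar are clear. Next I'll move above the valve.

```bash
python3 -m handwheel '[{"claw":60,"tx":0.244,"ty":-0.156,"tz":-0.375,"wx":0,"wy":0,"wz":0},{"claw":60,"tx":0.244,"ty":-0.156,"tz":-0.375,"wx":0,"wy":0,"wz":0},{"claw":60,"tx":0.244,"ty":-0.156,"tz":-0.375,"wx":0,"wy":0,"wz":0},{"claw":60,"tx":0.244,"ty":-0.156,"tz":-0.375,"wx":0,"wy":0,"wz":0},{"claw":60,"tx":0,"ty":0,"tz":-0.4,"wx":0,"wy":0,"wz":0},{"claw":60,"tx":0,"ty":0,"tz":-0.4,"wx":0,"wy":0,"wz":0},{"claw":60,"tx":0,"ty":0,"tz":0,"wx":0,"wy":0,"wz":0},{"claw":60,"tx":0,"ty":0,"tz":0,"wx":0,"wy":0,"wz":0}]' 30
python3 - <<'E'
from h import *
m=env.camera_model("wrist"); im=env.get_image("wrist"); cv2.imwrite("pics/w3.png",im)
s=env.state(); print(s["time"],s["tool_pos"].round(4),Rn.from_rotvec(s["tool_rot"]).as_matrix()[:,1]); bs=blobs(im,(16,90,110),(32,255,255),100); print(bs)
for b in bs: print(onz(m,*b[0],.058).round(4))
print(proj(m,(.468,-.35,.058)))
E
```

```text
time: 2.95
tool_pos: [0.4693, -0.3488, 0.1122]
tool_rot: [-3.125, -0.305, 0.005]
wrist_force: [-0.1, -0.7, 0.5]
gripper_width: 0.06
finger_force: 0.0
3.0 [ 0.4705 -0.3499  0.1145] [ 0.19318274 -0.98116136  0.00167753]
[([419.7, 54.3], [404, 49, 31, 12, 162]), ([416.7, 72.1], [388, 64, 57, 18, 381]), ([419.9, 97.6], [372, 85, 92, 27, 937]), ([500.1, 136.4], [418, 113, 138, 45, 2635]), ([492.5, 169.8], [480, 165, 32, 10, 121]), ([508.6, 185.8], [481, 180, 54, 13, 200]), ([325.3, 213.4], [309, 190, 34, 48, 1219]), ([491.5, 216.3], [465, 210, 56, 13, 217]), ([55.7, 252.1], [0, 240, 114, 24, 386]), ([24.1, 254.4], [0, 248, 57, 15, 162]), ([428.9, 273.7], [409, 257, 37, 43, 622]), ([632.9, 349.0], [624, 333, 16, 29, 163])]
[ 0.5892 -0.3873  0.058 ]
[ 0.5792 -0.3884  0.058 ]
[ 0.5652 -0.3948  0.058 ]
[ 0.5521 -0.4543  0.058 ]
[ 0.5299 -0.4577  0.058 ]
[ 0.5213 -0.4729  0.058 ]
[ 0.4763 -0.3508  0.058 ]
[ 0.4975 -0.4695  0.058 ]
[ 0.4063 -0.1567  0.058 ]
[ 0.3996 -0.133   0.058 ]
[ 0.4434 -0.4393  0.058 ]
[ 0.4075 -0.6309  0.058 ]
[321.990201   223.67917566]
```

View pics/w3.png

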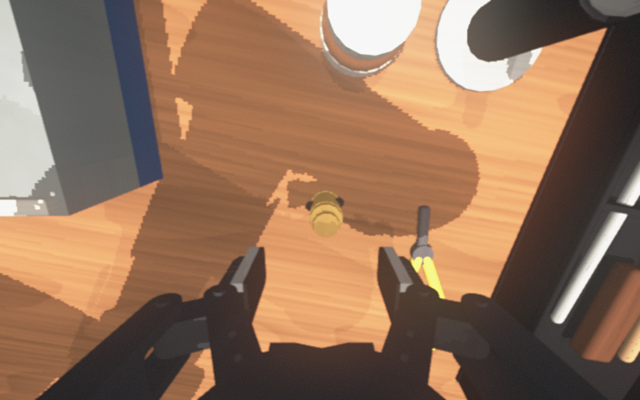

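The button sits at about (326,227), roughly 3 mm to the right of my estimate. I'll correct for that, then descend and grip.

```bash
python3 -m handwheel '[{"claw":60,"tx":-0.03,"ty":-0.035,"tz":-0.35,"wx":0,"wy":0,"wz":0},{"claw":60,"tx":0,"ty":0,"tz":-0.35,"wx":0,"wy":0,"wz":0},{"claw":60,"tx":0,"ty":0,"tz":-0.35,"wx":0,"wy":0,"wz":0},{"claw":60,"tx":0,"ty":0,"tz":-0.12,"wx":0,"wy":0,"wz":0},{"claw":60,"tx":0,"ty":0,"tz":0,"wx":0,"wy":0,"wz":0},{"claw":15,"tx":0,"ty":0,"tz":0,"wx":0,"wy":0,"wz":0},{"claw":15,"tx":0,"ty":0,"tz":0,"wx":0,"wy":0,"wz":0},{"claw":15,"tx":0,"ty":0,"tz":0,"wx":0,"wy":0,"wz":0},{"claw":15,"tx":0,"ty":0,"tz":0,"wx":0,"wy":0,"wz":0},{"claw":15,"tx":0,"ty":0,"tz":0,"wx":0,"wy":0,"wz":0},{"claw":15,"tx":0,"ty":0,"tz":0,"wx":0,"wy":0,"wz":0}]' 30
```

```text
time: 3.92
tool_pos: [0.4685, -0.3541, 0.0217]
tool_rot: [3.124, 0.302, 0.006]
wrist_force: [-0.7, 1.4, 6.4]
gripper_width: 0.0253
finger_force: 29.6
```

```bash
python3 -m handwheel '[{"claw":15,"tx":0,"ty":0,"tz":0.25,"wx":0,"wy":0,"wz":0},{"claw":15,"tx":0,"ty":0,"tz":0.5,"wx":0,"wy":0,"wz":0},{"claw":15,"tx":0,"ty":0,"tz":0.5,"wx":0,"wy":0,"wz":0},{"claw":15,"tx":0,"ty":0,"tz":0.5,"wx":0,"wy":0,"wz":0},{"claw":15,"tx":0,"ty":0,"tz":0.5,"wx":0,"wy":0,"wz":0},{"claw":15,"tx":0,"ty":0,"tz":0.5,"wx":0,"wy":0,"wz":0}]' 40
python3 -m handwheel '[{"claw":15,"tx":0.1,"ty":0.5,"tz":0,"wx":0,"wy":0,"wz":0},{"claw":15,"tx":0.1,"ty":0.5,"tz":0,"wx":0,"wy":0,"wz":0},{"claw":15,"tx":0.1,"ty":0.5,"tz":0,"wx":0,"wy":0,"wz":0},{"claw":15,"tx":0.1,"ty":0.5,"tz":0,"wx":0,"wy":0,"wz":0},{"claw":15,"tx":0.1,"ty":0.5,"tz":0,"wx":0,"wy":0,"wz":0},{"claw":15,"tx":0.1,"ty":0.5,"tz":0,"wx":0,"wy":0,"wz":0},{"claw":15,"tx":0.1,"ty":0.5,"tz":0,"wx":0,"wy":0,"wz":0},{"claw":15,"tx":0.1,"ty":0.5,"tz":0,"wx":0,"wy":0,"wz":0},{"claw":15,"tx":0.1,"ty":0.5,"tz":0,"wx":0,"wy":0,"wz":0},{"claw":15,"tx":0,"ty":0.4,"tz":0,"wx":0,"wy":0,"wz":0},{"claw":15,"tx":0,"ty":0,"tz":0,"wx":0,"wy":0,"wz":0},{"claw":15,"tx":0,"ty":0,"tz":0,"wx":0,"wy":0,"wz":0}]'
python3 - <<'E'
from h import *
im=env.get_image("wrist"); m=env.camera_model("wrist"); cv2.imwrite("pics/w4.png",im)
s=env.state(); print(s["time"],s["tool_pos"].round(4),Rn.from_rotvec(s["tool_rot"]).as_matrix().round(3).tolist(),s["q"].round(3))
import pickle; pickle.dump(m,open("w4.pkl","wb"))
E
```

```text
time: 4.42
tool_pos: [0.4664, -0.3532, 0.2423]
tool_rot: [3.126, 0.301, 0.002]
wrist_force: [0.5, -1.2, -0.0]
gripper_width: 0.025
finger_force: 39.4
time: 5.42
tool_pos: [0.5388, 0.0403, 0.2397]
tool_rot: [-3.126, -0.306, -0.001]
wrist_force: [0.2, -0.1, -0.9]
gripper_width: 0.0247
finger_force: 39.7
5.4667 [0.5388 0.039  0.2397] [[0.981, 0.192, 0.001], [0.192, -0.981, -0.0], [0.001, 0.0, -1.0]] [ 0.362  0.233  0.1    0.    -1.437  1.402]
```

View pics/w4.png

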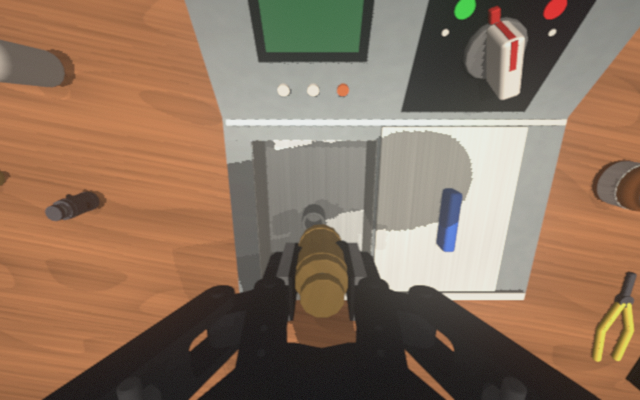

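The wrist view at hover shows the valve held upright. The bath's back-left corner is at (253,140), the ferrule top at (314,212), the handle at (450,220), and the dial at about (497,50) with the green mark left of the top at (465,8).

```bash
cat >> h.py <<'E'
YAW=np.radians(11.1); W0=np.array([.580,-.0225,0])
Rw=Rn.from_euler("z",YAW).as_matrix()
tow=lambda p: Rw.T@(np.asarray(p)-W0)
fromw=lambda p: Rw@np.asarray(p)+W0
def onpanel(m,u,v,h=0):
    c,d=ray(m,u,v); n=Rw@np.array([-np.sin(np.radians(35)),0,np.cos(np.radians(35))]); p=fromw([.045,0,.105])+h*n
    return c+d*((p-c)@n)/(d@n)
E
python3 - <<'E'
from h import *
import pickle; m=pickle.load(open("w4.pkl","rb")); im=cv2.imread("pics/w4.png")
for n,(u,v,z) in dict(b_bl=(253,140,.105),b_br=(378,137,.105),railBL=(226,122,.111),railBR=(566,122,.111),railFR=(524,298,.111),ferr=(314,212,.074),hand=(451,220,.125)).items(): p=onz(m,u,v,z); print(n,p.round(4),tow(p).round(4))
hs=cv2.cvtColor(im,cv2.COLOR_BGR2HSV);k=cv2.inRange(hs,np.array((105,130,60)),np.array((130,255,255)));pts=np.argwhere(k)[:,::-1];pts=pts[(pts[:,0]>420)&(pts[:,0]<480)&(pts[:,1]>170)&(pts[:,1]<270)]
print("handle px",pts.min(0),pts.max(0),pts.mean(0))
w=np.array([tow(onz(m,*p,.13))[:2] for p in pts]);print(w.min(0),w.max(0),w.mean(0))
for n,(u,v) in dict(green=(465,8),red=(555,7),wl=(445,33),wr=(552,33)).items(): p=onpanel(m,u,v); print(n,p.round(4),tow(p).round(4))
for t in ("top","scene"):
    mt=env.camera_model(t); 
    i=cv2.imread(f"pics/{t}0.png")
    if t=="top":
        for uv in((320,162),(338.8,158)): p=onpanel(mt,*uv);print("top marks",p.round(4),tow(p).round(4))
        p=onz(mt,338.9,212,.13); print("top handle",tow(p).round(4))
E
```

```text
b_bl [0.5777 0.1119 0.105 ] [0.0236 0.1323 0.105 ]
b_br [ 0.6031 -0.0034  0.105 ] [0.0263 0.0143 0.105 ]
railBL [0.5896 0.1367 0.111 ] [0.0401 0.1544 0.111 ]
railBR [ 0.6491 -0.1665  0.111 ] [ 0.0401 -0.1546  0.111 ]
railFR [ 0.4664 -0.2029  0.111 ] [-0.1462 -0.1552  0.111 ]
ferr [0.5076 0.0408 0.074 ] [-0.0589  0.076   0.074 ]
hand [ 0.5421 -0.0869  0.125 ] [-0.0496 -0.0559  0.125 ]
handle px [444 223] [456 250] [450.01694915 237.50423729]
[-0.07862273 -0.05915026] [-0.05071923 -0.0503744 ] [-0.06556413 -0.05495942]
green [ 0.6998 -0.0301  0.1548] [ 0.1161 -0.0306  0.1548]
red [ 0.7121 -0.0901  0.1551] [ 0.1166 -0.0918  0.1551]
wl [ 0.6855 -0.0245  0.1457] [ 0.1032 -0.0223  0.1457]
wr [ 0.7005 -0.1009  0.1457] [ 0.1032 -0.1002  0.1457]
top marks [ 0.7001 -0.0262  0.1555] [ 0.1171 -0.0268  0.1555]
top marks [ 0.7118 -0.0865  0.1554] [ 0.117  -0.0882  0.1554]
top handle [-0.0505 -0.0528  0.13  ]
```

```bash
python3 -m handwheel '[{"claw":15,"tx":0.125,"ty":0.106,"tz":-0.1,"wx":0,"wy":0,"wz":0},{"claw":15,"tx":0,"ty":0,"tz":0,"wx":0,"wy":0,"wz":0},{"claw":15,"tx":0,"ty":0,"tz":-0.35,"wx":0,"wy":0,"wz":0},{"claw":15,"tx":0,"ty":0,"tz":-0.35,"wx":0,"wy":0,"wz":0},{"claw":15,"tx":0,"ty":0,"tz":-0.35,"wx":0,"wy":0,"wz":0},{"claw":15,"tx":0,"ty":0,"tz":-0.35,"wx":0,"wy":0,"wz":0},{"claw":15,"tx":0,"ty":0,"tz":-0.35,"wx":0,"wy":0,"wz":0},{"claw":15,"tx":0,"ty":0,"tz":-0.2,"wx":0,"wy":0,"wz":0},{"claw":15,"tx":0,"ty":0,"tz":0,"wx":0,"wy":0,"wz":0},{"claw":15,"tx":0,"ty":0,"tz":0,"wx":0,"wy":0,"wz":0}]'
```

```text
time: 6.3
tool_pos: [0.5487, 0.046, 0.075]
tool_rot: [3.126, 0.299, -0.002]
wrist_force: [0.2, 0.4, -0.7]
gripper_width: 0.0248
finger_force: 39.6
```

```bash
python3 -m handwheel '[{"claw":15,"tx":0,"ty":0,"tz":-0.13,"wx":0,"wy":0,"wz":0},{"claw":15,"tx":0,"ty":0,"tz":0,"wx":0,"wy":0,"wz":0},{"claw":15,"tx":0,"ty":0,"tz":0,"wx":0,"wy":0,"wz":0}]'
python3 -m handwheel '[{"claw":15,"tx":0,"ty":0,"tz":-0.025,"wx":0,"wy":0,"wz":0},{"claw":15,"tx":0,"ty":0,"tz":0,"wx":0,"wy":0,"wz":0},{"claw":15,"tx":0,"ty":0,"tz":0,"wx":0,"wy":0,"wz":0}]'
```

```text
time: 6.55
tool_pos: [0.5491, 0.047, 0.0652]
tool_rot: [-3.127, -0.301, -0.001]
wrist_force: [-0.2, -0.1, -0.2]
gripper_width: 0.0243
finger_force: 39.6
time: 6.8
tool_pos: [0.549, 0.0472, 0.0631]
tool_rot: [-3.127, -0.301, -0.001]
wrist_force: [-0.0, 0.0, -0.5]
gripper_width: 0.0251
finger_force: 39.6
```

```bash
python3 -m handwheel '[{"claw":15,"tx":0,"ty":0,"tz":-0.02,"wx":0,"wy":0,"wz":0},{"claw":15,"tx":0,"ty":0,"tz":0,"wx":0,"wy":0,"wz":0},{"claw":15,"tx":0,"ty":0,"tz":0,"wx":0,"wy":0,"wz":0}]'
python3 -m handwheel '[{"claw":15,"tx":0,"ty":0,"tz":-0.015,"wx":0,"wy":0,"wz":0},{"claw":15,"tx":0,"ty":0,"tz":0,"wx":0,"wy":0,"wz":0},{"claw":15,"tx":0,"ty":0,"tz":0,"wx":0,"wy":0,"wz":0}]'
```

```text
time: 7.05
tool_pos: [0.5493, 0.0473, 0.0619]
tool_rot: [-3.127, -0.302, -0.002]
wrist_force: [-0.2, 1.5, 4.0]
gripper_width: 0.0249
finger_force: 40.1
time: 7.3
tool_pos: [0.5495, 0.0473, 0.0618]
tool_rot: [3.127, 0.302, 0.003]
wrist_force: [-3.6, 0.1, 12.0]
gripper_width: 0.0245
finger_force: 41.1
```

Contact at 12 N, so the valve is on the floor. I'll ease up a little, open and retreat.

```bash
python3 -m handwheel '[{"claw":15,"tx":0,"ty":0,"tz":0.015,"wx":0,"wy":0,"wz":0},{"claw":27,"tx":0,"ty":0,"tz":0,"wx":0,"wy":0,"wz":0},{"claw":30,"tx":0,"ty":0,"tz":0,"wx":0,"wy":0,"wz":0},{"claw":36,"tx":0,"ty":0,"tz":0,"wx":0,"wy":0,"wz":0},{"claw":40,"tx":0,"ty":0,"tz":0,"wx":0,"wy":0,"wz":0},{"claw":40,"tx":0,"ty":0,"tz":0,"wx":0,"wy":0,"wz":0},{"claw":40,"tx":0,"ty":0,"tz":0.2,"wx":0,"wy":0,"wz":0},{"claw":40,"tx":0,"ty":0,"tz":0.4,"wx":0,"wy":0,"wz":0},{"claw":40,"tx":0,"ty":0,"tz":0.4,"wx":0,"wy":0,"wz":0},{"claw":40,"tx":0,"ty":0,"tz":0.4,"wx":0,"wy":0,"wz":0},{"claw":40,"tx":0,"ty":0,"tz":0.4,"wx":0,"wy":0,"wz":0}]' 30
python3 -m handwheel '[{"claw":50,"tx":0,"ty":-0.45,"tz":0,"wx":0,"wy":0,"wz":0},{"claw":50,"tx":-0.1,"ty":-0.45,"tz":0,"wx":0,"wy":0,"wz":0},{"claw":50,"tx":-0.1,"ty":-0.4,"tz":0,"wx":0,"wy":0,"wz":0},{"claw":50,"tx":0,"ty":-0.4,"tz":0,"wx":0,"wy":0,"wz":0},{"claw":50,"tx":0,"ty":0,"tz":0,"wx":0,"wy":0,"wz":0},{"claw":50,"tx":0,"ty":0,"tz":0,"wx":0,"wy":0,"wz":0}]' 30
python3 - <<'E'
from h import *
import pickle
im=env.get_image("wrist"); m=env.camera_model("wrist"); cv2.imwrite("pics/w5.png",im); pickle.dump(m,open("w5.pkl","wb"))
s=env.state(); print(s["time"],s["tool_pos"].round(4),s["q"].round(3))
hs=cv2.cvtColor(im,cv2.COLOR_BGR2HSV);k=cv2.inRange(hs,np.array((105,130,60)),np.array((130,255,255)));n,_,st,c=cv2.connectedComponentsWithStats(k)
for i in range(1,n):
    if st[i][4]>100: print(st[i],c[i],tow(onz(m,*c[i],.128)).round(4))
E
```

```text
time: 8.22
tool_pos: [0.5486, 0.047, 0.2066]
tool_rot: [3.127, 0.301, -0.0]
wrist_force: [0.9, 1.1, -1.1]
gripper_width: 0.0403
finger_force: 0.0
time: 8.72
tool_pos: [0.5325, -0.0903, 0.205]
tool_rot: [-3.128, -0.296, 0.001]
wrist_force: [-0.3, 1.0, 0.4]
gripper_width: 0.05
finger_force: 0.0
8.7667 [ 0.5327 -0.0893  0.2049] [ 0.124  0.245  0.028 -0.    -1.354  1.638]
```

View pics/w5.png

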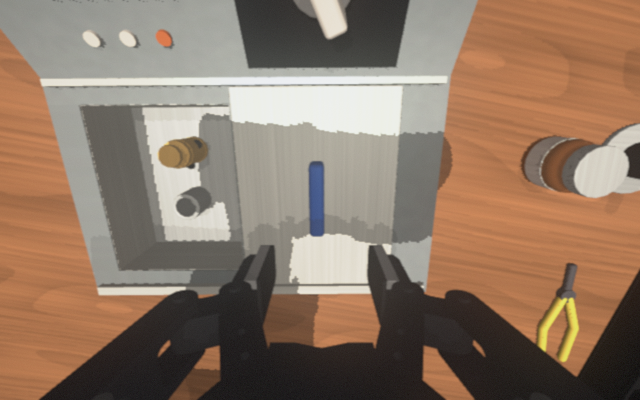

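The valve stands upright in the bath at (180,150), beside the ferrule at (190,203). The handle's top runs from (317,162) to (317,236).

```bash
python3 - <<'E'
from h import *
import pickle
m=pickle.load(open("w5.pkl","rb")); p=onz(m,317,199,.132); print(p.round(4),tow(p).round(4)); s=env.state(); print(s["tool_pos"].round(4), ((p-s["tool_pos"])/.08).round(3))
print(tow(onz(m,80,107,.105)),tow(onz(m,404,86,.11)),tow(onz(m,230,86,.11)))
E
```

```text
[ 0.544  -0.0842  0.132 ] [-0.0472 -0.0536  0.132 ]
[ 0.5327 -0.0893  0.2049] [ 0.141  0.064 -0.912]
[0.02209811 0.13588408 0.105     ] [ 0.03647349 -0.12065562  0.11      ] [0.0368809  0.01289601 0.11      ]
```

```bash
python3 -m handwheel '[{"claw":50,"tx":0.13,"ty":0.065,"tz":0,"wx":0,"wy":0,"wz":0},{"claw":50,"tx":0,"ty":0,"tz":-0.4,"wx":0,"wy":0,"wz":0},{"claw":50,"tx":0,"ty":0,"tz":-0.4,"wx":0,"wy":0,"wz":0},{"claw":50,"tx":0,"ty":0,"tz":-0.3,"wx":0,"wy":0,"wz":0},{"claw":50,"tx":0,"ty":0,"tz":-0.03,"wx":0,"wy":0,"wz":0},{"claw":50,"tx":0,"ty":0,"tz":0,"wx":0,"wy":0,"wz":0},{"claw":5,"tx":0,"ty":0,"tz":0,"wx":0,"wy":0,"wz":0},{"claw":5,"tx":0,"ty":0,"tz":0,"wx":0,"wy":0,"wz":0},{"claw":5,"tx":0,"ty":0,"tz":0,"wx":0,"wy":0,"wz":0},{"claw":5,"tx":0,"ty":0,"tz":0,"wx":0,"wy":0,"wz":0},{"claw":5,"tx":0,"ty":0,"tz":0,"wx":0,"wy":0,"wz":0}]' 30
```

```text
time: 9.68
tool_pos: [0.5445, -0.0836, 0.1167]
tool_rot: [3.127, 0.302, 0.006]
wrist_force: [-0.9, 0.8, 6.0]
gripper_width: 0.011
finger_force: 33.3
```

```bash
python3 -m handwheel '[{"claw":5,"tx":-0.018,"ty":0.092,"tz":0,"wx":0,"wy":0,"wz":0},{"claw":5,"tx":-0.036,"ty":0.184,"tz":0,"wx":0,"wy":0,"wz":0},{"claw":5,"tx":-0.036,"ty":0.184,"tz":0,"wx":0,"wy":0,"wz":0},{"claw":5,"tx":-0.036,"ty":0.184,"tz":0,"wx":0,"wy":0,"wz":0},{"claw":5,"tx":-0.036,"ty":0.184,"tz":0,"wx":0,"wy":0,"wz":0},{"claw":5,"tx":-0.036,"ty":0.184,"tz":0,"wx":0,"wy":0,"wz":0},{"claw":5,"tx":-0.036,"ty":0.184,"tz":0,"wx":0,"wy":0,"wz":0},{"claw":5,"tx":-0.036,"ty":0.184,"tz":0,"wx":0,"wy":0,"wz":0},{"claw":5,"tx":0,"ty":0,"tz":0,"wx":0,"wy":0,"wz":0},{"claw":5,"tx":0,"ty":0,"tz":0,"wx":0,"wy":0,"wz":0}]' 30
```

```text
time: 10.52
tool_pos: [0.5225, 0.0277, 0.1167]
tool_rot: [-3.127, -0.304, -0.005]
wrist_force: [-2.2, 1.5, 7.3]
gripper_width: 0.0114
finger_force: 33.4
```

```bash
python3 -m handwheel '[{"claw":5,"tx":-0.024,"ty":0.123,"tz":0,"wx":0,"wy":0,"wz":0},{"claw":5,"tx":0,"ty":0,"tz":0,"wx":0,"wy":0,"wz":0},{"claw":5,"tx":0,"ty":0,"tz":0,"wx":0,"wy":0,"wz":0}]' 30; python3 -m handwheel '[{"claw":5,"tx":-0.012,"ty":0.061,"tz":0,"wx":0,"wy":0,"wz":0},{"claw":5,"tx":0,"ty":0,"tz":0,"wx":0,"wy":0,"wz":0}]' 30;  python3 -m handwheel '[{"claw":5,"tx":-0.012,"ty":0.061,"tz":0,"wx":0,"wy":0,"wz":0},{"claw":5,"tx":0,"ty":0,"tz":0,"wx":0,"wy":0,"wz":0}]' 30
```

```text
time: 10.77
tool_pos: [0.5206, 0.0371, 0.1167]
tool_rot: [-3.127, -0.303, -0.005]
wrist_force: [-1.6, 1.8, 7.5]
gripper_width: 0.0112
finger_force: 33.5
time: 10.93
tool_pos: [0.5197, 0.0417, 0.1167]
tool_rot: [3.127, 0.302, 0.005]
wrist_force: [-2.9, 1.1, 8.2]
gripper_width: 0.0109
finger_force: 33.5
time: 11.1
tool_pos: [0.5193, 0.0435, 0.1167]
tool_rot: [3.121, 0.302, 0.005]
wrist_force: [3.5, -11.7, 4.0]
gripper_width: 0.0114
finger_force: 33.2
```

The stop shows as −11.7 N after about 0.13 m of travel, which matches the start at about 0.015. I'll push once more to confirm, then let go.

```bash
python3 -m handwheel '[{"claw":5,"tx":-0.006,"ty":0.03,"tz":0,"wx":0,"wy":0,"wz":0},{"claw":5,"tx":0,"ty":0,"tz":0,"wx":0,"wy":0,"wz":0}]' 30
python3 -m handwheel '[{"claw":5,"tx":0.008,"ty":-0.04,"tz":0,"wx":0,"wy":0,"wz":0},{"claw":22,"tx":0,"ty":0,"tz":0,"wx":0,"wy":0,"wz":0},{"claw":36,"tx":0,"ty":0,"tz":0,"wx":0,"wy":0,"wz":0},{"claw":40,"tx":0,"ty":0,"tz":0,"wx":0,"wy":0,"wz":0},{"claw":40,"tx":0,"ty":0,"tz":0,"wx":0,"wy":0,"wz":0},{"claw":40,"tx":0,"ty":0,"tz":0.3,"wx":0,"wy":0,"wz":0},{"claw":40,"tx":0,"ty":0,"tz":0.5,"wx":0,"wy":0,"wz":0},{"claw":40,"tx":0,"ty":0,"tz":0.5,"wx":0,"wy":0,"wz":0},{"claw":40,"tx":0,"ty":0,"tz":0.5,"wx":0,"wy":0,"wz":0}]' 30
```

```text
time: 11.27
tool_pos: [0.5193, 0.0437, 0.1167]
tool_rot: [3.118, 0.302, 0.004]
wrist_force: [6.8, -19.5, 1.0]
gripper_width: 0.0114
finger_force: 32.9
time: 12.02
tool_pos: [0.5174, 0.0456, 0.2603]
tool_rot: [3.127, 0.302, -0.001]
wrist_force: [1.6, 0.6, 0.4]
gripper_width: 0.0398
finger_force: 0.0
```

```bash
python3 -m handwheel '[{"claw":40,"tx":0.2,"ty":-0.182,"tz":-0.05,"wx":0.045,"wy":-0.229,"wz":0},{"claw":40,"tx":0.2,"ty":-0.182,"tz":-0.05,"wx":0.045,"wy":-0.229,"wz":0},{"claw":40,"tx":0.2,"ty":-0.182,"tz":-0.05,"wx":0.045,"wy":-0.229,"wz":0},{"claw":40,"tx":0.2,"ty":-0.182,"tz":-0.05,"wx":0.045,"wy":-0.229,"wz":0},{"claw":40,"tx":0.2,"ty":-0.182,"tz":-0.05,"wx":0.045,"wy":-0.229,"wz":0},{"claw":40,"tx":0.2,"ty":-0.182,"tz":-0.05,"wx":-0.117,"wy":-0.023,"wz":0.171},{"claw":40,"tx":0.2,"ty":-0.182,"tz":-0.1,"wx":-0.117,"wy":-0.023,"wz":0.171},{"claw":40,"tx":0.2,"ty":-0.182,"tz":-0.1,"wx":-0.117,"wy":-0.023,"wz":0.171},{"claw":40,"tx":0,"ty":0,"tz":0,"wx":-0.117,"wy":-0.023,"wz":0.171},{"claw":40,"tx":0,"ty":0,"tz":0,"wx":0,"wy":0,"wz":0},{"claw":40,"tx":0,"ty":0,"tz":0,"wx":0,"wy":0,"wz":0}]' 30
python3 - <<'E'
from h import *
import pickle
im=env.get_image("wrist"); m=env.camera_model("wrist"); cv2.imwrite("pics/w6.png",im); pickle.dump(m,open("w6.pkl","wb"))
s=env.state(); R=Rn.from_rotvec(s["tool_rot"]).as_matrix(); print(s["time"],s["tool_pos"].round(4),"w",tow(s["tool_pos"]).round(4),(Rw.T@R).round(3).tolist(),s["q"].round(3))
def draw(p): return proj(m,p).round(1)
c=fromw([.0952,-.06,.1402]); n=Rw@[-.5736,0,.8192]
print("axis base/top px",draw(c),draw(c+.038*n))
print(blobs(im,(45,120,80),(80,255,255),60),blobs(im,(0,150,90),(6,255,255),30))
E
```

```text
time: 12.93
tool_pos: [0.6455, -0.0704, 0.2185]
tool_rot: [2.79, 0.901, 0.912]
wrist_force: [-0.5, 0.1, 0.8]
gripper_width: 0.0403
finger_force: 0.0
12.9833 [ 0.6454 -0.0701  0.2189] w [ 0.055  -0.0593  0.2189] [[0.746, 0.343, 0.571], [0.418, -0.908, 0.0], [0.519, 0.239, -0.821]] [ 0.1    0.11  -0.237 -0.092 -0.62   2.154]
axis base/top px [316.1 219.7] [315.2 238. ]
[([293.3, 176.9], [285, 169, 18, 17, 237])] [([314.4, 193.5], [311, 186, 8, 20, 112]), ([360.7, 206.6], [353, 199, 17, 16, 213]), ([313.5, 220.9], [312, 209, 4, 25, 99])]
```

View pics/w6.png

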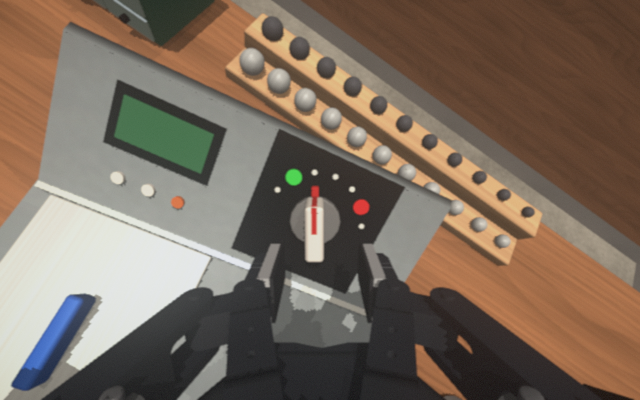

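The bar lines up with the fingers at (314,186–262), green is at (293,177), the dial points at −0.436, and the cover looks fully home. Next I'll correct 12 mm down the slope and advance.

```bash
python3 -m handwheel '[{"claw":40,"tx":-0.121,"ty":-0.024,"tz":-0.088,"wx":0,"wy":0,"wz":0},{"claw":40,"tx":0,"ty":0,"tz":0,"wx":0,"wy":0,"wz":0},{"claw":40,"tx":0.135,"ty":0.026,"tz":-0.196,"wx":0,"wy":0,"wz":0},{"claw":40,"tx":0.135,"ty":0.026,"tz":-0.196,"wx":0,"wy":0,"wz":0},{"claw":40,"tx":0.135,"ty":0.026,"tz":-0.196,"wx":0,"wy":0,"wz":0},{"claw":40,"tx":0.095,"ty":0.019,"tz":-0.138,"wx":0,"wy":0,"wz":0},{"claw":40,"tx":0,"ty":0,"tz":0,"wx":0,"wy":0,"wz":0},{"claw":40,"tx":0,"ty":0,"tz":0,"wx":0,"wy":0,"wz":0}]' 30
python3 - <<'E'
from h import *
s=env.state(); d=tow(s["tool_pos"])-[.0952,-.06,.1402]; print("out",d@[-.5736,0,.8192],"slope",d@[.8192,0,.5736],"y",d[1])
E
```

```text
time: 13.65
tool_pos: [0.6758, -0.0643, 0.1534]
tool_rot: [2.788, 0.906, 0.911]
wrist_force: [-1.0, 0.1, 0.4]
gripper_width: 0.0399
finger_force: 0.0
out 0.01610679697268391 slope 3.1139022183721956e-05 y 0.0005212854458263028
```

```bash
python3 -m handwheel '[{"claw":40,"tx":0.028,"ty":0.006,"tz":-0.041,"wx":0,"wy":0,"wz":0},{"claw":40,"tx":0,"ty":0,"tz":0,"wx":0,"wy":0,"wz":0},{"claw":6,"tx":0,"ty":0,"tz":0,"wx":0,"wy":0,"wz":0},{"claw":6,"tx":0,"ty":0,"tz":0,"wx":0,"wy":0,"wz":0},{"claw":6,"tx":0,"ty":0,"tz":0,"wx":0,"wy":0,"wz":0},{"claw":6,"tx":0,"ty":0,"tz":0,"wx":0,"wy":0,"wz":0},{"claw":6,"tx":0,"ty":0,"tz":0,"wx":0,"wy":0,"wz":0}]' 30
```

```text
time: 14.23
tool_pos: [0.6777, -0.0637, 0.1511]
tool_rot: [2.788, 0.906, 0.913]
wrist_force: [-5.1, 3.3, 3.5]
gripper_width: 0.0136
finger_force: 31.0
```

```bash
python3 -m handwheel '[{"claw":6,"tx":0,"ty":0,"tz":0,"wx":-0.059,"wy":-0.0115,"wz":0.085},{"claw":6,"tx":0,"ty":0,"tz":0,"wx":-0.059,"wy":-0.0115,"wz":0.085},{"claw":6,"tx":0,"ty":0,"tz":0,"wx":-0.059,"wy":-0.0115,"wz":0.085},{"claw":6,"tx":0,"ty":0,"tz":0,"wx":-0.059,"wy":-0.0115,"wz":0.085},{"claw":6,"tx":0,"ty":0,"tz":0,"wx":-0.059,"wy":-0.0115,"wz":0.085},{"claw":6,"tx":0,"ty":0,"tz":0,"wx":-0.059,"wy":-0.0115,"wz":0.085},{"claw":6,"tx":0,"ty":0,"tz":0,"wx":-0.059,"wy":-0.0115,"wz":0.085},{"claw":6,"tx":0,"ty":0,"tz":0,"wx":-0.059,"wy":-0.0115,"wz":0.085},{"claw":6,"tx":0,"ty":0,"tz":0,"wx":0,"wy":0,"wz":0},{"claw":6,"tx":0,"ty":0,"tz":0,"wx":0,"wy":0,"wz":0}]' 30
python3 - <<'E'
from h import *
s=env.state(); R=Rw.T@Rn.from_rotvec(s["tool_rot"]).as_matrix(); print(R.round(3).tolist(),s["moment"].round(3),s["q"].round(2)); print("dial deg",-np.degrees(np.arctan2(R[:,0]@[0,1,0],R[:,0]@[.8192,0,.5736])))
E
```

```text
time: 15.07
tool_pos: [0.6781, -0.0641, 0.1514]
tool_rot: [2.43, 1.427, 0.835]
wrist_force: [-5.6, 1.6, 5.9]
gripper_width: 0.0132
finger_force: 31.3
[[0.531, 0.625, 0.572], [0.764, -0.645, -0.003], [0.367, 0.439, -0.82]] [0.31  2.185 0.527] [ 0.11  0.23 -0.28 -0.1  -0.46  2.6 ]
dial deg -49.79872066097792
```

```bash
python3 -m handwheel '[{"claw":20,"tx":0,"ty":0,"tz":0,"wx":0,"wy":0,"wz":0},{"claw":36,"tx":0,"ty":0,"tz":0,"wx":0,"wy":0,"wz":0},{"claw":40,"tx":0,"ty":0,"tz":0,"wx":0,"wy":0,"wz":0},{"claw":40,"tx":0,"ty":0,"tz":0,"wx":0,"wy":0,"wz":0},{"claw":40,"tx":-0.135,"ty":-0.026,"tz":0.196,"wx":0,"wy":0,"wz":0},{"claw":40,"tx":-0.27,"ty":-0.052,"tz":0.39,"wx":0,"wy":0,"wz":0},{"claw":40,"tx":-0.27,"ty":-0.052,"tz":0.39,"wx":0,"wy":0,"wz":0},{"claw":40,"tx":-0.27,"ty":-0.052,"tz":0.39,"wx":0,"wy":0,"wz":0},{"claw":40,"tx":-0.27,"ty":-0.052,"tz":0.39,"wx":0,"wy":0,"wz":0},{"claw":40,"tx":0,"ty":0,"tz":0,"wx":0,"wy":0,"wz":0},{"claw":40,"tx":0,"ty":0,"tz":0,"wx":0,"wy":0,"wz":0}]' 30
python3 - <<'E'
from h import *
im=env.get_image("wrist"); m=env.camera_model("wrist"); cv2.imwrite("pics/w7.png",im)
s=env.state(); print(s["time"],s["tool_pos"].round(4))
c=fromw([.0952,-.06,.1402]); print("axis",proj(m,c).round(1))
g=blobs(im,(45,120,80),(80,255,255),40); r=blobs(im,(0,150,90),(6,255,255),30); print(g,r)
for b in g+r:
    p=tow(onpanel(m,*b[0]))-[.0952,-.06,.1402]; print(b[0],-np.degrees(np.arctan2(p[1],p@[.8192,0,.5736])).round(1),np.linalg.norm(p).round(4))
E
```

```text
time: 15.98
tool_pos: [0.5811, -0.0832, 0.2945]
tool_rot: [2.426, 1.426, 0.84]
wrist_force: [-0.0, 0.0, -0.6]
gripper_width: 0.0401
finger_force: 0.0
16.0333 [ 0.5808 -0.0829  0.2919]
axis [321.5 181.7]
[([319.0, 146.8], [313, 141, 13, 13, 128])] [([319.4, 160.6], [317, 157, 6, 10, 44]), ([352.7, 186.9], [347, 181, 12, 12, 112])]
[319.0, 146.8] -53.9 0.0403
[319.4, 160.6] -55.4 0.0248
[352.7, 186.9] 49.9 0.0372
```

View pics/w7.png

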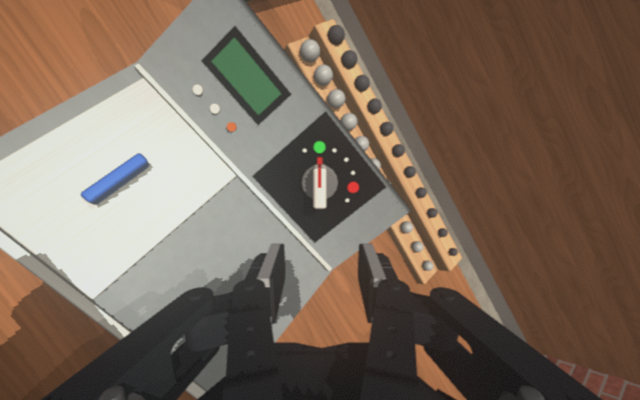

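The pointer (319,160) lines up with the green mark (319,147). The cover is fully over the bath, and the gripper is clear of everything.

```bash
python3 -c "
from workcell import env
print(env.close_job())"
```

```text
the job is handed in; nothing more can be done
None
```

I stood the brass valve upright in the bath beside the ferrule, then slid the cover home to its stop, then clicked the dial into the green notch, and handed the job in at about 16 s. The hand-in gave no verdict.

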